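# Push the stacked spice boxes between salt jar and grinder to the back of the drawer

### The arm

A 7-joint arm with a two-finger parallel gripper is mounted at the origin on the work surface. World frame = base frame: x ahead of the robot, y to its left, z up, the work surface at z = 0. Lengths are in m, angles in rad, forces in N, time in s.
With the tool pointing down it reaches from about 0.35 to 0.9 m from the base axis. Payload 19.9 kg.
Tool frame: the origin (TCP) lies on the mounting face of the last link; the fingertips stand 173 mm ahead of it and the grasp point (between the pads) lies 155 mm ahead of it; z points along the fingers, y is the line along which they close (so a half turn about z gives the same grasp; the last joint's range is limited). The gripper opens to 85 mm and grips with 20 to 120 N. Pads are 22 mm wide; open, the fingers measure 114 mm over their backs; the gripper's body (76 mm by 85 mm) begins 54 mm behind the grasp point. The pads swing forward as they close: fully open they stand 13 mm farther back than shut.
Start: joints at [-1.145, 0.417, -0.01, 1.614, 0.005, 1.111, -0.053], TCP at [0.282, 0.558, 0.405] pointing down, gripper open.
Joint ranges: [-2.81, 2.81], [-0.39, 2.02], [-1.27, 1.25], [0.06, 2.57], [-1.19, 4.33], [0.19, 2], [-2.82, 2.82]. Speed limits (rad/s): [1.89, 1.89, 2.39, 2.39, 3.01, 3.01, 3.01].

### API

Orientations are given as a unit quaternion [w, x, y, z].
In Python, from rig import r gives the robot as it stands.
- The arm moves only by the tool step_arm, never from a script. Its argument "targets" is a list of rows, each an object with "dp": the shift along the tool's x, y, z in units of 0.15 m (1.0 is 0.15 m), a list of three; "turn": the turn about the tool's z in units of 30 degrees (1.0 is 30 degrees); "jaw": the gripper's target within -1 to 1 (fully open at 1, half-way at 0, shut at -1). In form: [{"dp": [x, y, z], "turn": turn, "jaw": jaw}, ...]. A call has 1 to 12 rows; each row shifts and turns the commanded pose from where the row before left it, along the tool's axes as they then stand; what a row does not reach is not made up. A row lasts 1/12 s, in which the tool goes at most 41.7 mm and 7.16 degrees, less where a joint would pass 70% of its speed; a pose out of reach is approached as far as the arm can. A call with a number of a shift or a turn outside -1 to 1 is refused whole. A call with a gripper value outside its range is refused whole. The fingers move at their own pace and stop on an object; "squeeze" is the grip in N (left out, the last holds). Time passes only in rows, so rows that do not move let the fingers close. It gives the time, the measured TCP pose, the force, the opening and the grip force at its end, in the units of the state.
- r.observe(): the state, without advancing time (a new reading comes with each control period).
- r.camera(name): name is "scene" or "top" or "wrist"; returns a dict with "img" (384x512x3 uint8, red, green, blue), "fx", "fy", "cx", "cy" (pixels), "R" (3x3) and "t" (3): a world point X has camera coordinates R X + t; the wrist camera has in their place "hand_eye" (4x4, takes a point from camera to tool coordinates, whose origin is the TCP and whose axes are the flange's). Camera axes: x right, y down, z forward; pixel columns grow to the right and rows downward; lengths in m; the calibration is good to about 2 mm. A picture is of the moment at which its call begins: read the wrist's pose just before it. There is no depth.
- r.hand_in(): hands the job in; it is judged then, once.
The state is a dict: "clock": time; "q": joint angles; "qvel": joint speeds; "joint_efforts": joint torques, N m; "ee_pos": TCP position; "tcp_rot": TCP orientation; "wrist_force": force on the tool from outside, world axes, zero at the start; "ft_torque": the same for the moment, N m; "grip_width": opening from 0.0 (shut) to 1.0 (fully open); "grip_force": force on a finger pad.
Only numpy, scipy, OpenCV 4.12 (cv2) and the standard library are available. Lean on these libraries where they do the work, as an engineer would, in place of code of your own. Each camera call takes 0.05 s, during which the arm holds its last target. There are 200 camera calls.

### The job

Make room at the front of the oak drawer that stands on the worktop: push the stacked pair of spice boxes through the narrow gap between the salt jar and the lying glass grinder, on until the stack rests squarely against the drawer's back wall, the wall farthest from you. Push with the fingertips or the outside of the fingers so that the stack slides along the drawer floor: never lift or tip the boxes, and keep the upper box seated on the lower one. Leave the pinch bowl and the ladle where they lie.

Things in the scene. Friction and masses are not known exactly. Their poses are not given: they have to be found in the camera images.
- drawer: Light oak drawer, taken out of its runners and standing on the worktop, fixed (sizes in mm). Origin mid-drawer on the table; x points from the slim white front (near the robot) to the back wall, y left, z up. Inside: x -170 to +170, y -220 to +220, floor at z 12. Oak side walls end at z 57, the back wall at z 42, the white front at z 66.
- jar: Round stoneware salt jar with a wooden twist cap, 74 mm in diameter, 57 mm high, fixed to the drawer floor. Origin at the centre of its underside. It stands left or right of the gap, the grinder on the other side.
- grinder: Glass grinder with steel ends, lying in oak cradles, fixed; 110 mm long along its y axis, 46 mm in diameter, top 50 mm above the drawer floor. Origin on the drawer floor below its middle. A flat end faces the jar: the line between the jar's and the grinder's origins runs along the grinder's y axis, and on it the gap between the jar's side and that end is 66 mm wide.
- box_low: Lower of two equal clear plastic spice boxes with closed white flip lids, rigid, loose: 84 mm long (x axis), 58 wide (y), 26 high plus a 2.5 mm rim; about 130 g. Origin: centre of its underside. Starts on the drawer floor in front of jar and grinder, x axis (hinge end) roughly towards the back wall, off line with the gap and turned up to 17 degrees.
- box_up: Upper spice box, same size and shape, loose; its foot (76 by 50 mm) sits inside the lower box's rim with 1.5 mm play, its origin 26 mm above the lower one's. The stack is 54 mm high and slides as one when pushed on its sides.
- bowl: Sage green silicone pinch bowl, 68 mm in diameter, 28 mm high, loose bystander in the right front part of the drawer. Origin at the centre of its underside.
- ladle: Steel mini ladle, about 138 mm long along its x axis, its 40 mm wide cup at +x, handle 6 mm thick, up to 21 mm high; loose bystander in the left front part of the drawer. Origin under its middle.

How it is judged:
By the outcome, as a careful person would: the job done as asked, in the order asked, and still so for the second after the job is handed in, with the robot touching nothing.
It also fails if it takes over 72 s, if anything falls off the work surface, if the arm or the gripper's body presses on something with over 40 N, if the wrist force passes 120 N, or if a joint passes its speed limit or range.

## Working session

There is one attempt and no reset: what is moved stays moved. The work goes in short steps, Python scripts to look and compute and a tool call to move; the robot and the scene stay as the last step left them, time stands still between calls to the robot, and variables do not carry over. Pictures are saved under pics/ and viewed, at most 10 in all, crops included, and the job is handed in when it is done.

Besides the shell and the picture viewer there is one more tool, called after ">>>" by a JSON object that holds its "name" and its "arguments", one argument or row to a line. step_arm: Moves the arm, as the interface text tells. Its arguments: {"type":"object","properties":{"targets":{"type":"array"},"squeeze":{"type":"number"}},"required":["targets"]}

```bash
mkdir -p pics; ls
python3 - <<'E'
from rig import r
import cv2,numpy as np
s=r.observe();print(s)
for n in("top","scene"):
    c=r.camera(n);cv2.imwrite(f"pics/{n}0.png",cv2.resize(c["img"][:,:,::-1],(800,600),interpolation=cv2.INTER_CUBIC))
    print(n,c["fx"],c["fy"],c["cx"],c["cy"],c["R"],c["t"])
E
```

```text
pics
{'clock': 0.0, 'q': array([-1.1444595 ,  0.41799303, -0.0102936 ,  1.61417166,  0.00470861,
        1.11070928, -0.05300484]), 'qvel': array([-0.00162619, -0.00180952, -0.00097249, -0.00053454, -0.00019905,
        0.00175215, -0.00073381]), 'joint_efforts': array([ 6.56571883e-04, -8.64462590e+01,  6.79025855e-01, -4.34891582e+01,
        1.91168964e-02,  7.35053181e-03, -5.56366865e-05]), 'ee_pos': array([0.28178821, 0.55772147, 0.40404935]), 'tcp_rot': array([-9.44472951e-05,  2.31791611e-01,  9.72765261e-01, -6.21817548e-04]), 'wrist_force': array([0.33292042, 0.25971852, 0.95965521]), 'ft_torque': array([ 0.0604995 ,  0.03006886, -0.01729013]), 'grip_force': 0.0, 'grip_width': 0.996425676145869}
top 380.6913498861286 380.6913498861286 251.94960204386075 186.56074229887668 [[-0.02266246 -0.99875875  0.04435512]
 [-0.99775718  0.01980006 -0.06394188]
 [ 0.06298428 -0.04570472 -0.99696743]] [0.01855896 0.54942308 0.65906015]
scene 353.98539737278077 353.98539737278077 254.97345277750514 194.01959689005557 [[-1.46347380e-01  9.89233191e-01  3.71742870e-04]
 [ 5.58807119e-01  8.29801276e-02 -8.25135687e-01]
 [-8.16282456e-01 -1.20548714e-01 -5.64934474e-01]] [ 0.0497807  -0.2607547   1.13921948]
```

View pics/top0.png

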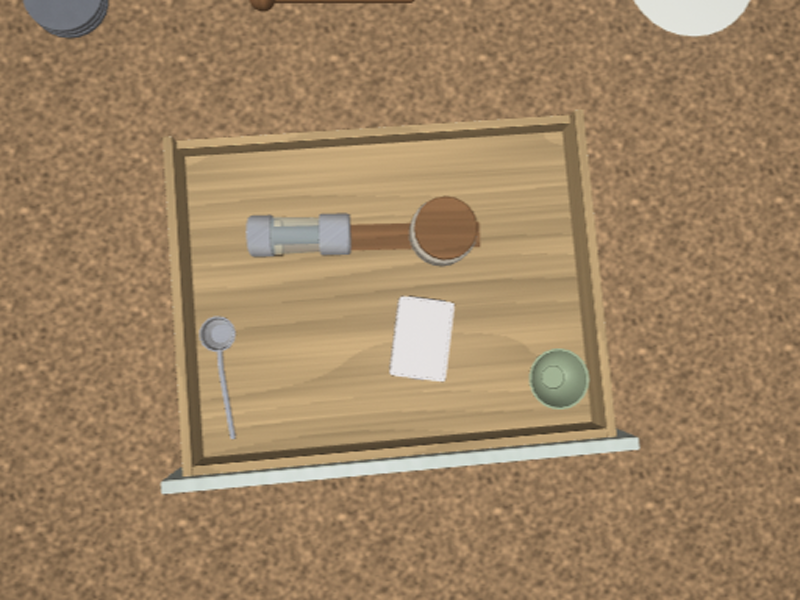

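View pics/scene0.png

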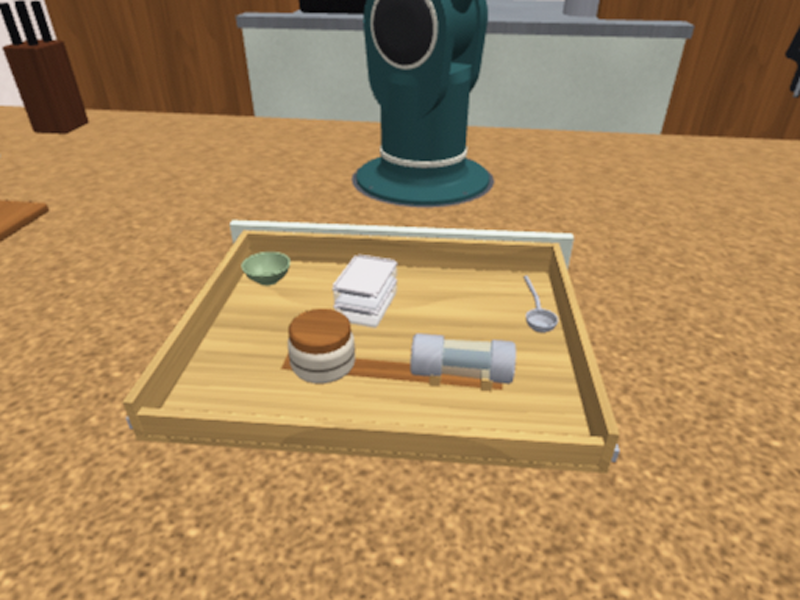

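The top view shows the gap near (380,237), between the grinder end at x≈350 and the jar at x≈412. The box lid is around (422,338), the bowl at (559,378) and the ladle at (220,380). The scene view confirms the stack is upright. Next I'll enlarge the top view.

Run:
```python
from rig import r
import cv2,numpy as np
c=r.camera("top");im=c["img"][:,:,::-1]
np.savez("top.npz",**{k:c[k] for k in("fx","fy","cx","cy","R","t")})
cv2.imwrite("pics/c1.png",cv2.resize(im[115:255,140:320],(0,0),fx=4.2857,fy=4.2857,interpolation=cv2.INTER_CUBIC)[:600])
cv2.imwrite("pics/c2.png",cv2.resize(im[65:315,95:415],(0,0),fx=2.4,fy=2.4,interpolation=cv2.INTER_CUBIC)[:600])
```

```text
(no output)
```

View pics/c1.png

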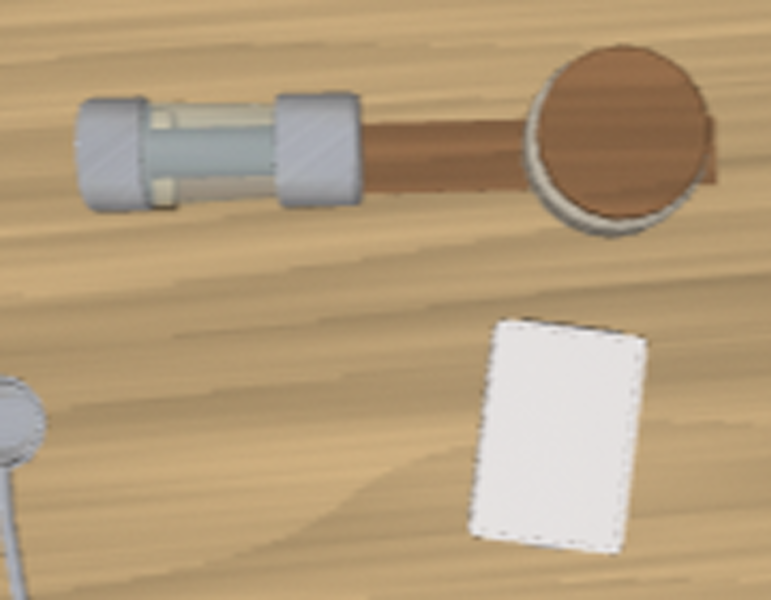

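View pics/c2.png

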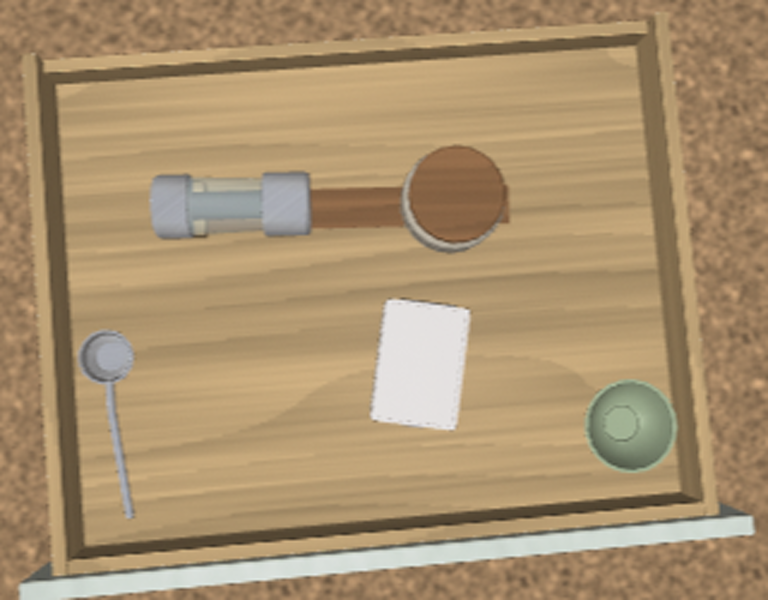

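The first crop shows the box lid corners at (498,318), (647,340), (620,553) and (470,535). The cap centre is (623,130) with radius about 86, and the grinder spans x 78–361, y 94–210. In the second crop the floor corners are at (57,85), (637,46), (680,493) and (85,545).

```bash
cat > h.py <<'E'
import numpy as np
D=np.load("top.npz")
def w(p,z,s=1,ox=0,oy=0):
    p=np.atleast_2d(p).astype(float); u=(p[:,0]+.5)/s-.5+ox; v=(p[:,1]+.5)/s-.5+oy
    d=np.c_[(u-D["cx"])/D["fx"],(v-D["cy"])/D["fy"],np.ones(len(u))]@D["R"]
    C=-D["R"].T@D["t"]; return C+d*((z-C[2])/d[:,2])[:,None]
c1=lambda p,z:w(p,z,4.2857,140,115)
c2=lambda p,z:w(p,z,2.4,95,65)
E
python3 - <<'E'
from h import *
np.set_printoptions(precision=4,suppress=True)
print("cam",-D["R"].T@D["t"])
F=c2([(57,85),(637,46),(680,493),(85,545)],.012);print("floor",F,np.linalg.norm(F-np.roll(F,-1,0),axis=1),F.mean(0))
e=F[0]-F[1];print("yaw",np.degrees(np.arctan2(-e[0],e[1])))
e=F[1]-F[2];print(np.degrees(np.arctan2(e[1],e[0])))
B=c1([(498,318),(647,340),(620,553),(470,535)],.066);print("box",B,np.linalg.norm(B-np.roll(B,-1,0),axis=1),B.mean(0))
e=B[0]+B[1]-B[2]-B[3];print("yaw",np.degrees(np.arctan2(e[1],e[0])))
J=c1([(623,130),(537,130),(709,130),(623,45),(623,216)],.069);print("jar",J)
G=c1([(360,150),(78,155),(361,98),(361,204)],.039);print("grinder",G)
print("bowl,ladle",c2([(630,425),(586,425),(106,356),(130,516)],.03))
E
```

```text
cam [0.5071 0.0378 0.6914]
floor [[ 0.7096  0.242   0.012 ]
 [ 0.7359 -0.1974  0.012 ]
 [ 0.3956 -0.216   0.012 ]
 [ 0.3714  0.2223  0.012 ]] [0.4402 0.3408 0.4389 0.3388] [0.5531 0.0127 0.012 ]
yaw 3.422195466728101
3.1208853239020584
box [[ 0.5428  0.0028  0.066 ]
 [ 0.5331 -0.0545  0.066 ]
 [ 0.4519 -0.0418  0.066 ]
 [ 0.4602  0.0154  0.066 ]] [0.0582 0.0822 0.0578 0.0835] [ 0.497  -0.0195  0.066 ]
yaw -8.803327234199665
jar [[ 0.6144 -0.0471  0.069 ]
 [ 0.6149 -0.0138  0.069 ]
 [ 0.6139 -0.0806  0.069 ]
 [ 0.6477 -0.0481  0.069 ]
 [ 0.581  -0.0462  0.069 ]]
grinder [[0.6131 0.0553 0.039 ]
 [0.6128 0.1676 0.039 ]
 [0.6342 0.0545 0.039 ]
 [0.5912 0.0553 0.039 ]]
bowl,ladle [[ 0.4485 -0.1745  0.03  ]
 [ 0.4494 -0.1421  0.03  ]
 [ 0.5073  0.2023  0.03  ]
 [ 0.3941  0.186   0.03  ]]
```

>>> {"name": "step_arm", "arguments": {
  "targets": [
    {"dp": [0, 0, 0], "turn": 0.2, "jaw": 0.18},
    {"dp": [0, 0, 0], "turn": 0.2, "jaw": 0.18},
    {"dp": [0, 0, 0], "turn": 0.2, "jaw": 0.18},
    {"dp": [0, 0, 0], "turn": 0.2, "jaw": 0.18},
    {"dp": [0, 0, 0], "turn": 0.2, "jaw": 0.18},
    {"dp": [0, 0, 0], "turn": 0.2, "jaw": 0.18},
    {"dp": [0, 0, 0], "turn": 0.2, "jaw": 0.18},
    {"dp": [0, 0, 0], "turn": 0.2, "jaw": 0.18},
    {"dp": [0, 0, 0], "turn": 0.2, "jaw": 0.18},
    {"dp": [0, 0, 0], "turn": 0.2, "jaw": 0.18},
    {"dp": [0, 0, 0], "turn": 0.2, "jaw": 0.18},
    {"dp": [0, 0, 0], "turn": 0.2, "jaw": 0.18}
  ]
}}

```text
clock: 1.15
ee_pos: [0.2818, 0.5578, 0.4044]
tcp_rot: [0.0, 0.761, 0.649, -0.0]
wrist_force: [0.1, -1.2, 0.3]
grip_width: 0.591
grip_force: 0.0
```

>>> {"name": "step_arm", "arguments": {
  "targets": [
    {"dp": [-0.22, 0.11, 0], "turn": 0, "jaw": 0.18},
    {"dp": [-0.22, 0.11, 0], "turn": 0, "jaw": 0.18},
    {"dp": [-0.22, 0.11, 0], "turn": 0, "jaw": 0.18},
    {"dp": [-0.22, 0.11, 0], "turn": 0, "jaw": 0.18},
    {"dp": [-0.22, 0.11, 0], "turn": 0, "jaw": 0.18},
    {"dp": [-0.22, 0.11, 0], "turn": 0, "jaw": 0.18},
    {"dp": [-0.22, 0.11, 0], "turn": 0, "jaw": 0.18},
    {"dp": [-0.22, 0.11, 0], "turn": 0, "jaw": 0.18},
    {"dp": [-0.22, 0.11, 0], "turn": 0, "jaw": 0.18},
    {"dp": [-0.22, 0.11, 0], "turn": 0, "jaw": 0.18},
    {"dp": [-0.22, 0.11, 0], "turn": 0, "jaw": 0.18},
    {"dp": [-0.22, 0.11, 0], "turn": 0, "jaw": 0.18}
  ]
}}

```text
clock: 2.15
ee_pos: [0.4169, 0.1344, 0.4048]
tcp_rot: [-0.0, 0.759, 0.651, 0.0]
wrist_force: [0.4, 0.3, 0.5]
grip_width: 0.595
grip_force: 0.0
```

```bash
cat >> h.py <<'E'
from rig import r
def st(goal=None,ang=None):
    s=r.observe();q=s["tcp_rot"];p=np.array(s["ee_pos"])
    from scipy.spatial.transform import Rotation as Ro
    M=Ro.from_quat([q[1],q[2],q[3],q[0]]).as_matrix();a=np.degrees(np.arctan2(M[1,0],M[0,0]))
    print("t %.2f"%s["clock"],"p",p.round(4),"a %.2f"%a,"q",np.round(s["q"],2),"F",np.round(s["wrist_force"],1),"w %.3f"%s["grip_width"])
    if ang is not None: print("turn units %.3f"%((a-ang)/30))
    if goal is not None: print("dp units",(M.T@(np.array(goal)-p)/.15).round(3))
E
python3 -c "
from h import *
st((.4886,-.0738,.300),81.2)"
```

```text
t 2.15 p [0.4169 0.1344 0.4048] a 81.21 q [-0.86  0.08  0.51  2.07 -0.04  1.01 -0.49] F [0.4 0.3 0.5] w 0.595
turn units 0.000
dp units [-1.299  0.684  0.698]
```

>>> {"name": "step_arm", "arguments": {
  "targets": [
    {"dp": [-0.216, 0.114, 0], "turn": 0, "jaw": 0.18},
    {"dp": [-0.216, 0.114, 0], "turn": 0, "jaw": 0.18},
    {"dp": [-0.216, 0.114, 0], "turn": 0, "jaw": 0.18},
    {"dp": [-0.216, 0.114, 0], "turn": 0, "jaw": 0.18},
    {"dp": [-0.216, 0.114, 0], "turn": 0, "jaw": 0.18},
    {"dp": [-0.216, 0.114, 0], "turn": 0, "jaw": 0.18},
    {"dp": [0, 0, 0.2], "turn": 0, "jaw": 0.18},
    {"dp": [0, 0, 0.2], "turn": 0, "jaw": 0.18},
    {"dp": [0, 0, 0.2], "turn": 0, "jaw": 0.18},
    {"dp": [0, 0, 0.1], "turn": 0, "jaw": 0.18},
    {"dp": [0, 0, 0], "turn": 0, "jaw": 0.18}
  ]
}}

```text
clock: 3.07
ee_pos: [0.4876, -0.0715, 0.2969]
tcp_rot: [-0.001, 0.759, 0.651, -0.002]
wrist_force: [-1.1, 0.2, 0.2]
grip_width: 0.59
grip_force: 0.0
```

Run:
```python
from h import *
import cv2
st((.4886,-.0738,.195),81.2)
c=r.camera("wrist");cv2.imwrite("pics/w1.png",cv2.resize(c["img"][:,:,::-1],(800,600)))
print(c["hand_eye"])
```

```text
t 3.07 p [ 0.4876 -0.0715  0.2969] a 81.18 q [-0.44  0.38  0.63  2.05 -0.31  0.81  0.21] F [-1.1  0.2  0.2] w 0.590
turn units -0.001
dp units [-0.013  0.012  0.679]
[[-2.70500802e-04 -9.57187376e-01 -2.89468916e-01  7.53728281e-02]
 [ 9.99999941e-01 -3.20566902e-04  1.25546489e-04 -1.08753321e-03]
 [-2.12965668e-04 -2.89468865e-01  9.57187406e-01  3.17977202e-02]
 [ 0.00000000e+00  0.00000000e+00  0.00000000e+00  1.00000000e+00]]
```

View pics/w1.png

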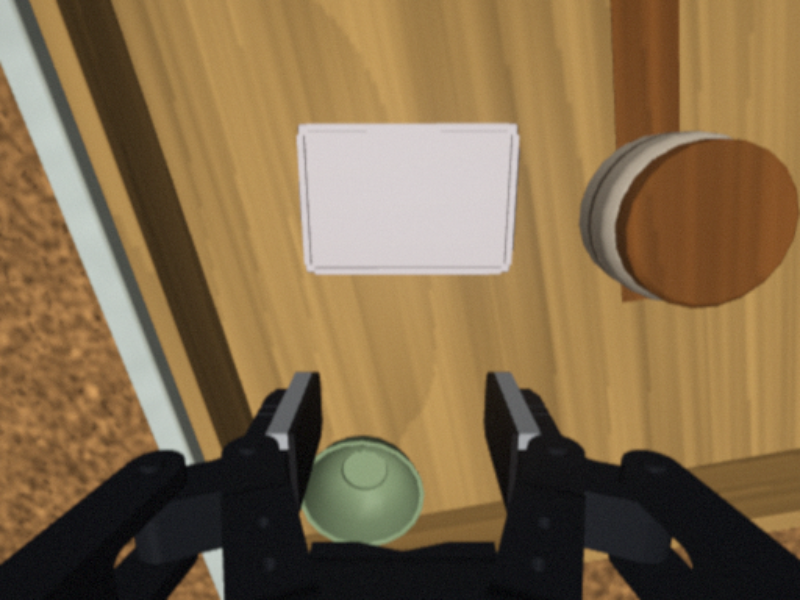

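The wrist view shows the lid square to the tool: its lower edge lies between (308,272) and (510,272), with the fingers at x≈300 and 510. The fingers clear both bowl and jar, so I'm lowering.

>>> {"name": "step_arm", "arguments": {
  "targets": [
    {"dp": [-0.013, 0.01, 0.18], "turn": 0, "jaw": 0.18},
    {"dp": [0, 0, 0.18], "turn": 0, "jaw": 0.18},
    {"dp": [0, 0, 0.16], "turn": 0, "jaw": 0.18},
    {"dp": [0, 0, 0.1], "turn": 0, "jaw": 0.18},
    {"dp": [0, 0, 0.05], "turn": 0, "jaw": 0.18},
    {"dp": [0, 0, 0], "turn": 0, "jaw": 0.18}
  ]
}}

```text
clock: 3.62
ee_pos: [0.4899, -0.0737, 0.1992]
tcp_rot: [-0.0, 0.759, 0.651, -0.0]
wrist_force: [0.0, -0.9, -1.0]
grip_width: 0.592
grip_force: 0.0
```

Run:
```python
from h import *
import cv2
st((.4886,-.0738,.195),81.2)
c=r.camera("wrist");cv2.imwrite("pics/w2.png",cv2.resize(c["img"][:,:,::-1],(800,600)))
```

```text
t 3.62 p [ 0.4899 -0.0737  0.1992] a 81.21 q [-0.33  0.56  0.5   2.08 -0.46  0.61  0.35] F [ 0.  -0.9 -1. ] w 0.592
turn units 0.000
dp units [-0.002 -0.009  0.028]
```

View pics/w2.png

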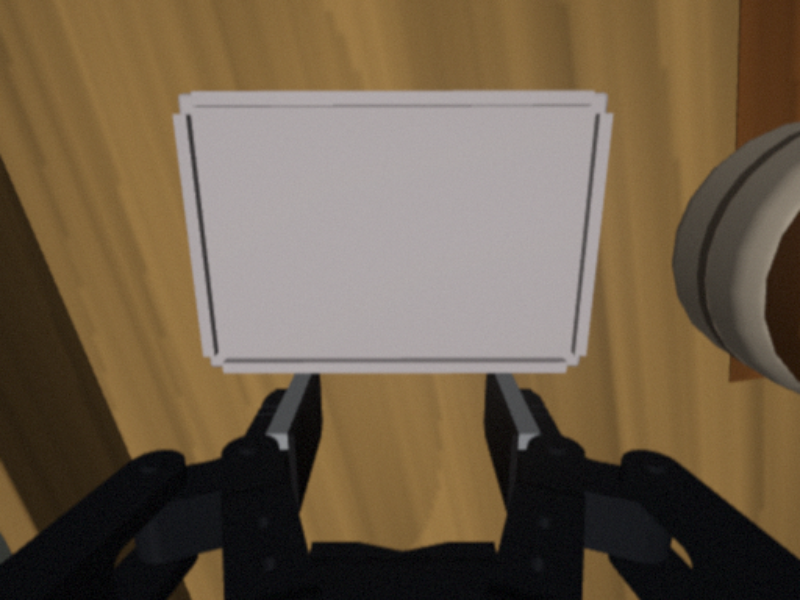

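The fingers sit clear of the box's right side, with the lid edge at y≈372 and fingertips at about 375–440. Next I push left while turning the stack straight.

>>> {"name": "step_arm", "arguments": {
  "targets": [
    {"dp": [0.024, 0, 0.015], "turn": 0, "jaw": 0.18},
    {"dp": [0.024, 0, 0.013], "turn": 0, "jaw": 0.18},
    {"dp": [0.024, 0, 0], "turn": 0, "jaw": 0.18},
    {"dp": [0.024, 0, 0], "turn": 0, "jaw": 0.18},
    {"dp": [0.024, 0, 0], "turn": 0, "jaw": 0.18},
    {"dp": [0.024, 0, 0], "turn": 0, "jaw": 0.18},
    {"dp": [0.024, 0, 0], "turn": -0.03, "jaw": 0.18},
    {"dp": [0.024, 0, 0], "turn": -0.03, "jaw": 0.18},
    {"dp": [0.024, 0, 0], "turn": -0.03, "jaw": 0.18},
    {"dp": [0.024, 0, 0], "turn": -0.03, "jaw": 0.18}
  ]
}}

```text
clock: 4.5
ee_pos: [0.495, -0.0379, 0.1951]
tcp_rot: [0.0, 0.738, 0.675, 0.0]
wrist_force: [0.4, -3.1, 2.5]
grip_width: 0.589
grip_force: 1.4
```

Run:
```python
from h import *
st((.495,-.0175,.195),90)
```

```text
t 4.50 p [ 0.495  -0.0379  0.1951] a 84.89 q [-0.38  0.56  0.48  2.08 -0.46  0.6   0.33] F [ 0.4 -3.1  2.5] w 0.589
turn units -0.170
dp units [ 0.135 -0.012  0.   ]
```

>>> {"name": "step_arm", "arguments": {
  "targets": [
    {"dp": [0.022, -0.002, 0], "turn": -0.03, "jaw": 0.18},
    {"dp": [0.022, -0.002, 0], "turn": -0.03, "jaw": 0.18},
    {"dp": [0.022, -0.002, 0], "turn": -0.03, "jaw": 0.18},
    {"dp": [0.022, -0.002, 0], "turn": -0.03, "jaw": 0.18},
    {"dp": [0.022, -0.002, 0], "turn": -0.03, "jaw": 0.18},
    {"dp": [0.022, -0.002, 0], "turn": -0.02, "jaw": 0.18},
    {"dp": [0, 0, 0], "turn": 0, "jaw": 0.18}
  ]
}}

```text
clock: 5.08
ee_pos: [0.494, -0.0175, 0.1949]
tcp_rot: [-0.0, 0.707, 0.707, 0.0]
wrist_force: [-0.2, -0.2, 0.0]
grip_width: 0.589
grip_force: 0.0
```

Run:
```python
from h import *
import cv2
st((.495,-.0175,.195),90)
c=r.camera("top");cv2.imwrite("pics/c3.png",cv2.resize(c["img"][:,:,::-1][115:255,140:320],(0,0),fx=4.2857,fy=4.2857,interpolation=cv2.INTER_CUBIC)[:600])
```

```text
t 5.08 p [ 0.494  -0.0175  0.1949] a 90.00 q [-0.41  0.56  0.46  2.09 -0.43  0.59  0.36] F [-0.2 -0.2  0. ] w 0.589
turn units 0.000
dp units [-0.     0.007 -0.   ]
```

View pics/c3.png

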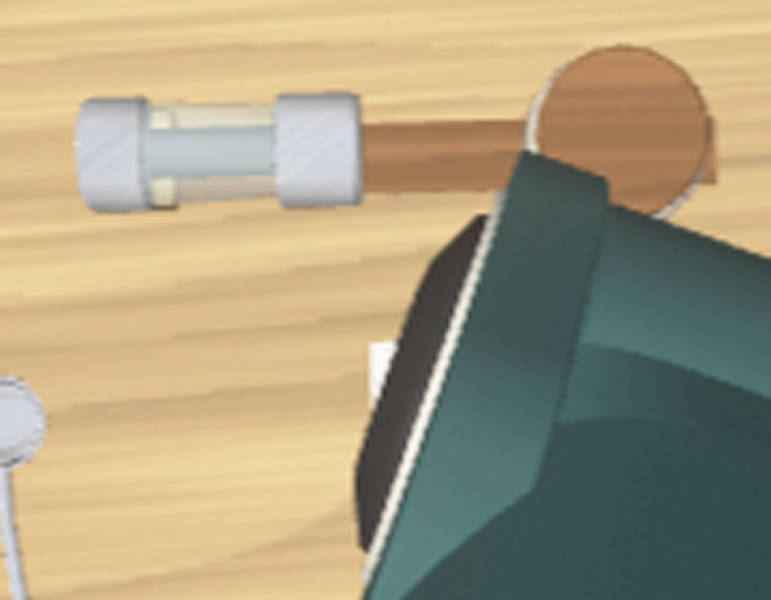

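>>> {"name": "step_arm", "arguments": {
  "targets": [
    {"dp": [-0.1, 0, 0], "turn": 0, "jaw": 0.18},
    {"dp": [-0.15, 0, 0], "turn": 0, "jaw": 0.18},
    {"dp": [0, 0, -0.2], "turn": 0, "jaw": 0.18},
    {"dp": [0, 0, -0.2], "turn": 0, "jaw": -0.5},
    {"dp": [0, 0, -0.2], "turn": 0, "jaw": -0.5},
    {"dp": [0, 0, -0.2], "turn": 0, "jaw": -0.5},
    {"dp": [0, -0.2, 0], "turn": 0, "jaw": -0.5},
    {"dp": [0, -0.2, 0], "turn": 0, "jaw": -0.5},
    {"dp": [0.12, -0.12, 0], "turn": 0, "jaw": -0.5},
    {"dp": [0.2, 0, 0], "turn": 0, "jaw": -0.5},
    {"dp": [0.2, 0, 0], "turn": 0, "jaw": -0.5}
  ]
}}

```text
clock: 6.05
ee_pos: [0.415, 0.0229, 0.3152]
tcp_rot: [-0.0, 0.708, 0.706, 0.0]
wrist_force: [0.8, 0.1, 0.5]
grip_width: 0.249
grip_force: 0.0
```

>>> {"name": "step_arm", "arguments": {
  "targets": [
    {"dp": [0, 0, 0], "turn": 0.2, "jaw": -0.5},
    {"dp": [0, 0, 0], "turn": 0.2, "jaw": -0.5},
    {"dp": [0, 0, 0], "turn": 0.2, "jaw": -0.5},
    {"dp": [0, 0, 0], "turn": 0.2, "jaw": -0.5},
    {"dp": [0, 0, 0], "turn": 0.2, "jaw": -0.5},
    {"dp": [0, 0, 0], "turn": 0.2, "jaw": -0.5},
    {"dp": [0, 0, 0], "turn": 0.2, "jaw": -0.5},
    {"dp": [0, 0, 0], "turn": 0.2, "jaw": -0.5},
    {"dp": [0, 0, 0], "turn": 0.2, "jaw": -0.5},
    {"dp": [0, 0, 0], "turn": 0.2, "jaw": -0.5},
    {"dp": [0, 0, 0], "turn": 0.2, "jaw": -0.5},
    {"dp": [0, 0, 0], "turn": 0.2, "jaw": -0.5}
  ]
}}

```text
clock: 7.05
ee_pos: [0.4159, 0.0225, 0.3149]
tcp_rot: [-0.0, 0.988, 0.153, -0.0]
wrist_force: [0.7, 0.3, -0.2]
grip_width: 0.25
grip_force: 0.0
```

>>> {"name": "step_arm", "arguments": {
  "targets": [
    {"dp": [0, 0, 0], "turn": 0.2, "jaw": -0.5},
    {"dp": [0, 0, 0], "turn": 0.2, "jaw": -0.5},
    {"dp": [0, 0, 0], "turn": 0.2, "jaw": -0.5},
    {"dp": [0, 0, 0], "turn": 0, "jaw": -0.5}
  ]
}}

```text
clock: 7.38
ee_pos: [0.416, 0.0226, 0.3148]
tcp_rot: [0.0, 1.0, -0.004, -0.0]
wrist_force: [0.3, -0.3, 0.5]
grip_width: 0.247
grip_force: 0.0
```

Run:
```python
from h import *
import cv2
print(c1([(370,343),(372,395)],.066))
st((.415,.0225,.195),0)
s=r.observe()
for n in ("wrist","top"):
    c=r.camera(n); np.savez(n+"2.npz",q=s["tcp_rot"],p=s["ee_pos"],**c)
cv2.imwrite("pics/w3.png",cv2.resize(np.load("wrist2.npz")["img"][:,:,::-1],(800,600)))
```

```text
[[0.53416164 0.05209744 0.066     ]
 [0.51426997 0.05169937 0.066     ]]
t 7.38 p [0.416  0.0226 0.3148] a -0.40 q [-0.92  0.24  0.89  2.21 -0.26  0.79 -1.43] F [ 0.3 -0.3  0.5] w 0.247
turn units -0.013
dp units [-0.006  0.001  0.799]
```

View pics/w3.png

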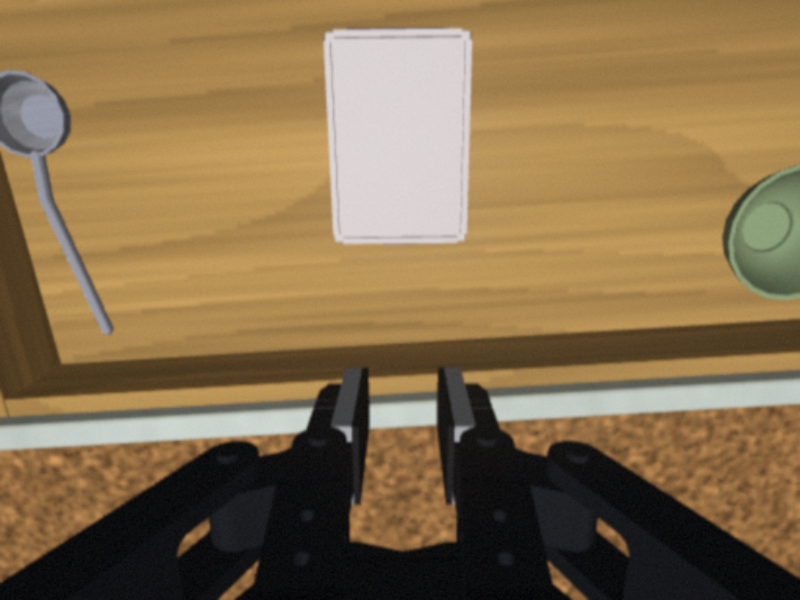

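The stack is centred ahead of the fingers. Its lid corners are at (326,31), (470,31), (466,242) and (336,242), and it looks straight. I'll check that numerically.

```bash
cat >> h.py <<'E'
def wr(f,px,z,s=1.5625):
    from scipy.spatial.transform import Rotation as Ro
    c=np.load(f);q=c["q"];M=Ro.from_quat([q[1],q[2],q[3],q[0]]).as_matrix();H=c["hand_eye"]
    p=(np.array(px,float)+.5)/s-.5
    d=np.c_[(p[:,0]-c["cx"])/c["fx"],(p[:,1]-c["cy"])/c["fy"],np.ones(len(p))]@(M@H[:3,:3]).T
    C=M@H[:3,3]+c["p"]; return C+d*((z-C[2])/d[:,2])[:,None]
E
python3 - <<'E'
from h import *
B=wr("wrist2.npz",[(326,31),(470,31),(466,242),(336,242)],.066)
print(B,B.mean(0));e=B[0]+B[1]-B[2]-B[3];print(np.degrees(np.arctan2(e[1],e[0])),np.linalg.norm(B-np.roll(B,-1,0),axis=1))
c=np.load("top2.npz")["img"];import cv2
g=(c.min(2)>185).astype(np.uint8);n,l,s,ce=cv2.connectedComponentsWithStats(g);print(s[1:][s[1:,4]>100])
E
```

```text
[[ 0.53270791  0.05319253  0.066     ]
 [ 0.5322842  -0.00271005  0.066     ]
 [ 0.44959164 -0.00358441  0.066     ]
 [ 0.4499928   0.05311223  0.066     ]] [0.49114414 0.02500258 0.066     ]
0.3306793586681604 [0.05590418 0.08269718 0.05669806 0.08271514]
[[ 406    0   74   23 1230]
 [ 205  142   17   16  236]
 [ 226  194   37   52 1837]
 [ 363  280   46   12  348]
 [ 103  302   64   14  505]]
```

Run:
```python
from h import *
import cv2
c=np.load("top2.npz")["img"];g=((c.min(2)>165)&(c.max(2)-c.min(2)<25)).astype(np.uint8)
g[:190]=0;g[250:]=0;g[:,:222]=0;g[:,268:]=0
k=max(cv2.findContours(g,0,1)[0],key=cv2.contourArea)
b=cv2.boxPoints(cv2.minAreaRect(k));B=w(b,.066);print(b,B,B.mean(0))
print(w([(244,219.5)],.066))
```

```text
[[227. 194.]
 [262. 194.]
 [262. 245.]
 [227. 245.]] [[ 0.53519348  0.05035932  0.066     ]
 [ 0.53400153 -0.00718322  0.066     ]
 [ 0.45064804 -0.00515064  0.066     ]
 [ 0.45216652  0.0518955   0.066     ]] [0.49300239 0.02248024 0.066     ]
[[0.49284559 0.02336069 0.066     ]]
```

>>> {"name": "step_arm", "arguments": {
  "targets": [
    {"dp": [0, 0, 0.2], "turn": -0.013, "jaw": -0.5},
    {"dp": [0, 0, 0.2], "turn": 0, "jaw": -0.5},
    {"dp": [0, 0, 0.2], "turn": 0, "jaw": -0.5},
    {"dp": [0, 0, 0.12], "turn": 0, "jaw": -0.5},
    {"dp": [0, 0, 0.08], "turn": 0, "jaw": -0.5},
    {"dp": [0.04, 0, 0], "turn": 0, "jaw": -0.5},
    {"dp": [0.04, 0, 0], "turn": 0, "jaw": -0.5},
    {"dp": [0.035, 0, 0], "turn": 0, "jaw": -0.5},
    {"dp": [0.035, 0, 0], "turn": 0, "jaw": -0.5},
    {"dp": [0.035, 0, 0], "turn": 0, "jaw": -0.5},
    {"dp": [0.035, 0, 0], "turn": 0, "jaw": -0.5},
    {"dp": [0.035, 0, 0], "turn": 0, "jaw": -0.5}
  ]
}}

```text
clock: 8.48
ee_pos: [0.4549, 0.0227, 0.1953]
tcp_rot: [-0.0, 1.0, 0.003, 0.0]
wrist_force: [-1.8, 0.3, 1.5]
grip_width: 0.248
grip_force: 0.0
```

Run:
```python
from h import *
st((.628,.0225,.195),0)
```

```text
t 8.48 p [0.4549 0.0227 0.1953] a 0.32 q [-0.64  0.55  0.63  2.18 -0.59  0.58 -1.14] F [-1.8  0.3  1.5] w 0.248
turn units 0.011
dp units [1.154 0.008 0.002]
```

>>> {"name": "step_arm", "arguments": {
  "targets": [
    {"dp": [0.035, 0.001, 0], "turn": 0.005, "jaw": -0.5},
    {"dp": [0.035, 0.001, 0], "turn": 0.005, "jaw": -0.5},
    {"dp": [0.035, 0, 0], "turn": 0, "jaw": -0.5},
    {"dp": [0.035, 0, 0], "turn": 0, "jaw": -0.5},
    {"dp": [0.035, 0, 0], "turn": 0, "jaw": -0.5},
    {"dp": [0.035, 0, 0], "turn": 0, "jaw": -0.5},
    {"dp": [0.035, 0, 0], "turn": 0, "jaw": -0.5}
  ]
}}

```text
clock: 9.07
ee_pos: [0.4917, 0.0222, 0.195]
tcp_rot: [0.0, 1.0, -0.0, -0.0]
wrist_force: [-2.5, 0.7, 1.4]
grip_width: 0.249
grip_force: 0.0
```

Run:
```python
from h import *
import cv2
st((.628,.0225,.195),0)
s=r.observe();c=r.camera("wrist");np.savez("wrist3.npz",q=s["tcp_rot"],p=s["ee_pos"],**c)
cv2.imwrite("pics/w4.png",cv2.resize(c["img"][:,:,::-1],(800,600)))
```

```text
t 9.07 p [0.4917 0.0222 0.195 ] a -0.02 q [-0.62  0.6   0.63  2.1  -0.6   0.63 -1.15] F [-2.5  0.7  1.4] w 0.249
turn units -0.001
dp units [ 0.909 -0.002 -0.   ]
```

View pics/w4.png

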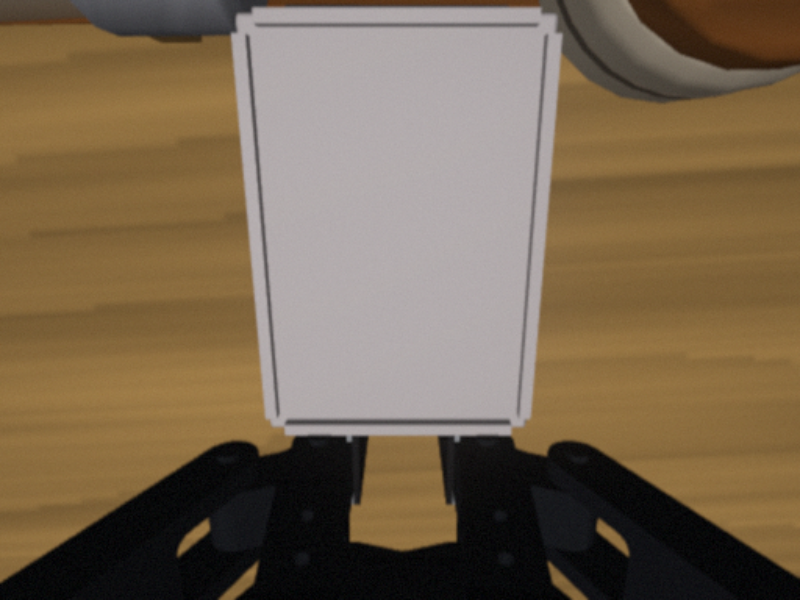

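The stack is square on the fingers, with its front lid corners at (240,15) and (555,15) just entering between the grinder's end and the jar. I keep pushing.

>>> {"name": "step_arm", "arguments": {
  "targets": [
    {"dp": [0.03, 0, 0], "turn": 0, "jaw": -0.5},
    {"dp": [0.03, 0, 0], "turn": 0, "jaw": -0.5},
    {"dp": [0.03, 0, 0], "turn": 0, "jaw": -0.5},
    {"dp": [0.03, 0, 0], "turn": 0, "jaw": -0.5},
    {"dp": [0.03, 0, 0], "turn": 0, "jaw": -0.5},
    {"dp": [0.03, 0, 0], "turn": 0, "jaw": -0.5},
    {"dp": [0.03, 0, 0], "turn": 0, "jaw": -0.5},
    {"dp": [0.03, 0, 0], "turn": 0, "jaw": -0.5}
  ]
}}

```text
clock: 9.78
ee_pos: [0.5276, 0.0223, 0.195]
tcp_rot: [0.0, 1.0, -0.0, -0.0]
wrist_force: [-2.7, 0.5, 1.3]
grip_width: 0.253
grip_force: 0.0
```

Run:
```python
from h import *
import cv2
st((.628,.0225,.195),3.3)
c=r.camera("scene");cv2.imwrite("pics/s4.png",cv2.resize(c["img"][:,:,::-1][120:310,70:400],(0,0),fx=2.4,fy=2.4,interpolation=cv2.INTER_CUBIC))
```

```text
t 9.78 p [0.5276 0.0223 0.195 ] a -0.01 q [-0.59  0.64  0.63  2.01 -0.6   0.68 -1.15] F [-2.7  0.5  1.3] w 0.253
turn units -0.110
dp units [ 0.669 -0.002  0.   ]
```

View pics/s4.png

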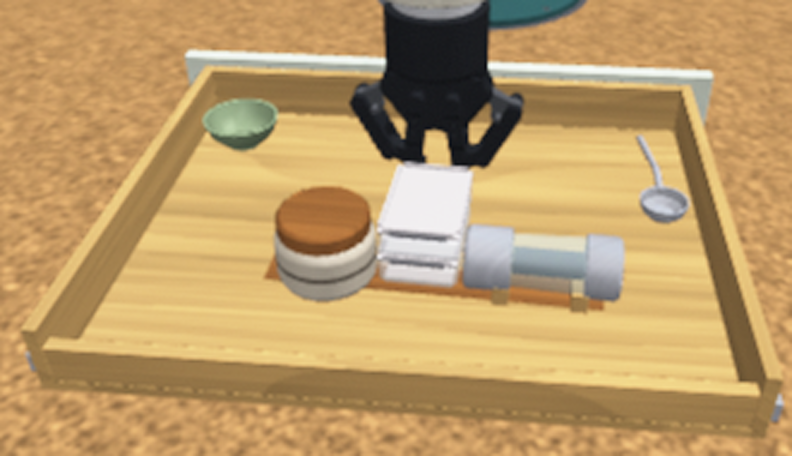

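The scene crop shows the stack halfway through the gap, about (425,230), with the boxes seated and the bowl and ladle untouched. Before the fingers enter the gap, I'll measure how wide the knuckles are at jar height, first at this opening and then shut.

>>> {"name": "step_arm", "arguments": {
  "targets": [
    {"dp": [-0.1, 0, 0], "turn": 0, "jaw": -0.5},
    {"dp": [-0.1, 0, 0], "turn": 0, "jaw": -0.5},
    {"dp": [0, 0, 0], "turn": 0, "jaw": -0.5}
  ]
}}

```text
clock: 10.08
ee_pos: [0.4953, 0.0221, 0.1948]
tcp_rot: [-0.0, 1.0, -0.0, -0.001]
wrist_force: [0.9, -0.5, -0.2]
grip_width: 0.252
grip_force: 0.0
```

```bash
cat > m.py <<'E'
from h import *
st()
p=r.observe()["ee_pos"]
c=r.camera("scene");im=c["img"].astype(int);R,t=c["R"],c["t"];C=-R.T@t
vv,uu=np.mgrid[0:384,0:512];d=np.stack([(uu-c["cx"])/c["fx"],(vv-c["cy"])/c["fy"],np.ones(uu.shape)],-1)@R
X=C+d*((p[0]+.008-C[0])/d[...,0])[...,None]
dark=im.max(2)<75
z=X[...,2]-(p[2]-.173);y=X[...,1]-p[1]
for a in range(-5,100,5):
    m=dark&(abs(z*1000-a)<2.5)&(abs(y)<.09)
    if m.sum()>1: print(a,(y[m].min()*1000).round(),(y[m].max()*1000).round(),m.sum())
E
python3 m.py
```

```text
t 10.08 p [0.4953 0.0221 0.1948] a -0.04 q [-0.61  0.6   0.63  2.09 -0.6   0.64 -1.15] F [ 0.9 -0.5 -0.2] w 0.252
20 -22.0 24.0 10
25 -22.0 24.0 17
30 -22.0 24.0 16
35 -24.0 24.0 19
40 -26.0 26.0 33
45 -42.0 39.0 65
50 -45.0 43.0 71
55 -49.0 45.0 84
60 -51.0 48.0 90
65 -53.0 50.0 81
70 -56.0 54.0 88
75 -58.0 57.0 106
80 -62.0 59.0 110
85 -63.0 62.0 125
90 -65.0 62.0 127
95 -65.0 62.0 144
```

>>> {"name": "step_arm", "arguments": {
  "targets": [
    {"dp": [0, 0, 0], "turn": 0, "jaw": -1},
    {"dp": [0, 0, 0], "turn": 0, "jaw": -1},
    {"dp": [0, 0, 0], "turn": 0, "jaw": -1},
    {"dp": [0, 0, 0], "turn": 0, "jaw": -1},
    {"dp": [0, 0, 0], "turn": 0, "jaw": -1}
  ]
}}

```text
clock: 10.55
ee_pos: [0.4974, 0.0222, 0.195]
tcp_rot: [0.0, 1.0, -0.0, 0.0]
wrist_force: [0.2, 0.5, 0.0]
grip_width: -0.001
grip_force: 0.0
```

```bash
python3 m.py
```

```text
t 10.55 p [0.4974 0.0222 0.195 ] a -0.01 q [-0.61  0.61  0.63  2.08 -0.6   0.64 -1.15] F [0.2 0.5 0. ] w -0.001
20 -12.0 12.0 5
25 -12.0 12.0 12
30 -12.0 12.0 13
35 -12.0 12.0 14
40 -16.0 14.0 32
45 -31.0 29.0 67
50 -37.0 33.0 73
55 -41.0 39.0 87
60 -45.0 43.0 93
65 -50.0 46.0 101
70 -52.0 50.0 101
75 -58.0 53.0 110
80 -61.0 59.0 123
85 -61.0 58.0 121
90 -61.0 60.0 140
95 -55.0 60.0 134
```

The knuckles stay narrow up to 40 mm above the tips and then flare. With the jaw nearly shut and the tips raised 6 mm, they will clear the jar and grinder tops.

>>> {"name": "step_arm", "arguments": {
  "targets": [
    {"dp": [0, 0, -0.04], "turn": 0, "jaw": -0.75},
    {"dp": [0, 0, 0], "turn": 0, "jaw": -0.75},
    {"dp": [0.05, 0, 0], "turn": 0, "jaw": -0.75},
    {"dp": [0.05, 0, 0], "turn": 0, "jaw": -0.75},
    {"dp": [0.05, 0, 0], "turn": 0, "jaw": -0.75},
    {"dp": [0.03, 0, 0], "turn": 0, "jaw": -0.75},
    {"dp": [0.03, 0, 0], "turn": 0, "jaw": -0.75},
    {"dp": [0.03, 0, 0], "turn": 0, "jaw": -0.75},
    {"dp": [0.03, 0, 0], "turn": 0, "jaw": -0.75},
    {"dp": [0.03, 0, 0], "turn": 0, "jaw": -0.75},
    {"dp": [0.03, 0, 0], "turn": 0, "jaw": -0.75}
  ]
}}

```text
clock: 11.52
ee_pos: [0.547, 0.0223, 0.2009]
tcp_rot: [0.0, 1.0, -0.0, -0.0]
wrist_force: [-0.8, 0.5, -0.8]
grip_width: 0.125
grip_force: 0.6
```

>>> {"name": "step_arm", "arguments": {
  "targets": [
    {"dp": [0.03, 0, 0], "turn": 0, "jaw": -0.75},
    {"dp": [0.03, 0, 0], "turn": 0, "jaw": -0.75},
    {"dp": [0.03, 0, 0], "turn": 0, "jaw": -0.75},
    {"dp": [0.03, 0, 0], "turn": 0, "jaw": -0.75},
    {"dp": [0.03, 0, 0], "turn": 0, "jaw": -0.75},
    {"dp": [0.03, 0, 0], "turn": 0, "jaw": -0.75},
    {"dp": [0.03, 0, 0], "turn": 0, "jaw": -0.75}
  ]
}}

```text
clock: 12.1
ee_pos: [0.5786, 0.0223, 0.201]
tcp_rot: [0.0, 1.0, -0.0, -0.0]
wrist_force: [-1.5, 0.6, -1.3]
grip_width: 0.129
grip_force: 0.6
```

Run:
```python
from h import *
st((.628,.0225,.201),3.3)
c=r.camera("scene");np.savez("s5.npz",**c)
```

```text
t 12.10 p [0.5786 0.0223 0.201 ] a -0.01 q [-0.56  0.7   0.63  1.88 -0.59  0.75 -1.17] F [-1.5  0.6 -1.3] w 0.129
turn units -0.110
dp units [ 0.329 -0.002  0.   ]
```

>>> {"name": "step_arm", "arguments": {
  "targets": [
    {"dp": [0.03, 0, 0], "turn": 0, "jaw": -0.75},
    {"dp": [0.03, 0, 0], "turn": -0.01, "jaw": -0.75},
    {"dp": [0.03, 0, 0], "turn": -0.02, "jaw": -0.75},
    {"dp": [0.03, 0, 0], "turn": -0.02, "jaw": -0.75},
    {"dp": [0.03, 0.001, 0], "turn": -0.02, "jaw": -0.75},
    {"dp": [0.03, 0.001, 0], "turn": -0.02, "jaw": -0.75},
    {"dp": [0.03, 0.001, 0], "turn": -0.02, "jaw": -0.75},
    {"dp": [0.03, 0.001, 0], "turn": 0, "jaw": -0.75}
  ]
}}

```text
clock: 12.82
ee_pos: [0.6147, 0.0225, 0.201]
tcp_rot: [0.0, 1.0, 0.029, 0.0]
wrist_force: [-2.0, 0.2, -0.3]
grip_width: 0.124
grip_force: 0.9
```

Run:
```python
from h import *
st((.628,.0225,.201),3.3)
```

```text
t 12.82 p [0.6147 0.0225 0.201 ] a 3.34 q [-0.53  0.75  0.61  1.79 -0.58  0.8  -1.14] F [-2.   0.2 -0.3] w 0.124
turn units 0.001
dp units [0.089 0.005 0.   ]
```

>>> {"name": "step_arm", "arguments": {
  "targets": [
    {"dp": [0.02, 0, 0], "turn": 0, "jaw": -0.75},
    {"dp": [0.02, 0, 0], "turn": 0, "jaw": -0.75},
    {"dp": [0.015, 0, 0], "turn": 0, "jaw": -0.75},
    {"dp": [0.01, 0, 0], "turn": 0, "jaw": -0.75}
  ]
}}

```text
clock: 13.15
ee_pos: [0.6241, 0.0231, 0.201]
tcp_rot: [0.0, 1.0, 0.029, -0.0]
wrist_force: [-2.7, -0.3, 1.5]
grip_width: 0.121
grip_force: 1.4
```

>>> {"name": "step_arm", "arguments": {
  "targets": [
    {"dp": [0.008, 0, 0], "turn": 0, "jaw": -0.75},
    {"dp": [0.008, 0, 0], "turn": 0, "jaw": -0.75}
  ]
}}

```text
clock: 13.32
ee_pos: [0.6263, 0.0232, 0.201]
tcp_rot: [0.0, 1.0, 0.029, -0.0]
wrist_force: [-3.5, 0.7, 0.9]
grip_width: 0.125
grip_force: 1.6
```

>>> {"name": "step_arm", "arguments": {
  "targets": [
    {"dp": [0.008, 0, 0], "turn": 0, "jaw": -0.75},
    {"dp": [0.008, 0, 0], "turn": 0, "jaw": -0.75}
  ]
}}

```text
clock: 13.48
ee_pos: [0.6275, 0.0231, 0.2006]
tcp_rot: [-0.0, 1.0, 0.029, -0.002]
wrist_force: [-23.1, -0.5, 12.8]
grip_width: 0.125
grip_force: 5.6
```

>>> {"name": "step_arm", "arguments": {
  "targets": [
    {"dp": [0.006, 0, 0], "turn": 0, "jaw": -0.75},
    {"dp": [0.006, 0, 0], "turn": 0, "jaw": -0.75}
  ]
}}

```text
clock: 13.65
ee_pos: [0.6282, 0.0229, 0.2]
tcp_rot: [-0.0, 1.0, 0.028, -0.004]
wrist_force: [-32.7, -1.6, 13.1]
grip_width: 0.121
grip_force: 4.6
```

Wall contact, with force up to about 33 N. I back off and check.

>>> {"name": "step_arm", "arguments": {
  "targets": [
    {"dp": [-0.05, 0, 0], "turn": 0, "jaw": -0.75},
    {"dp": [-0.2, 0, 0], "turn": 0, "jaw": -0.75},
    {"dp": [-0.2, 0, 0], "turn": 0, "jaw": -0.75},
    {"dp": [-0.2, 0, 0], "turn": 0, "jaw": -0.75},
    {"dp": [0, 0, -0.2], "turn": 0, "jaw": -0.75},
    {"dp": [0, 0, -0.2], "turn": 0, "jaw": -0.75},
    {"dp": [-0.2, 0, -0.2], "turn": 0, "jaw": -0.75},
    {"dp": [-0.2, 0, 0], "turn": 0, "jaw": -0.75},
    {"dp": [-0.2, 0, 0], "turn": 0, "jaw": -0.75},
    {"dp": [0, 0, 0], "turn": 0, "jaw": -0.75}
  ]
}}

```text
clock: 14.48
ee_pos: [0.4398, 0.0122, 0.2904]
tcp_rot: [-0.001, 1.0, 0.028, -0.001]
wrist_force: [2.1, -0.1, 0.8]
grip_width: 0.128
grip_force: 0.0
```

Run:
```python
from h import *
import cv2
st()
np.set_printoptions(precision=4,suppress=True)
s=r.observe();cc=r.camera("wrist");np.savez("wrist6.npz",q=s["tcp_rot"],p=s["ee_pos"],**cc)
c=r.camera("top")["img"];np.save("top6.npy",c)
for th in (165,185):
    g=((c.min(2)>th)&(c.max(2).astype(int)-c.min(2)<25)).astype(np.uint8);g[:50]=0;g[180:]=0;g[:,:210]=0;g[:,300:]=0
    ks=cv2.findContours(g,0,1)[0]
    for k in ks:
        if cv2.contourArea(k)>150:
            b=cv2.boxPoints(cv2.minAreaRect(k));B=w(b,.066);e=B[1]-B[0]
            print(th,b.round(1).tolist(),B,B.mean(0),np.linalg.norm(B-np.roll(B,-1,0),axis=1),np.degrees(np.arctan2(e[1],e[0])))
```

```text
t 14.48 p [0.4398 0.0122 0.2904] a 3.24 q [-0.79  0.34  0.81  2.18 -0.36  0.76 -1.26] F [ 2.1 -0.1  0.8] w 0.128
165 [[210.0, 139.0], [222.0, 139.0], [222.0, 160.0], [210.0, 160.0]] [[0.6267 0.0767 0.066 ]
 [0.6265 0.0569 0.066 ]
 [0.5915 0.0576 0.066 ]
 [0.5918 0.0773 0.066 ]] [0.6091 0.0671 0.066 ] [0.0198 0.035  0.0197 0.0349] -90.81549177058939
165 [[220.3000030517578, 83.30000305175781], [254.89999389648438, 80.5], [259.20001220703125, 133.8000030517578], [224.60000610351562, 136.60000610351562]] [[ 0.7205  0.0581  0.066 ]
 [ 0.7248  0.0001  0.066 ]
 [ 0.6343 -0.0049  0.066 ]
 [ 0.6304  0.0526  0.066 ]] [0.6775 0.0265 0.066 ] [0.0582 0.0906 0.0577 0.0902] -85.7603273050052
185 [[210.0, 141.0], [222.0, 141.0], [222.0, 158.0], [210.0, 158.0]] [[0.6234 0.0768 0.066 ]
 [0.6231 0.057  0.066 ]
 [0.5948 0.0575 0.066 ]
 [0.5951 0.0772 0.066 ]] [0.6091 0.0671 0.066 ] [0.0198 0.0283 0.0197 0.0283] -90.82910986481711
185 [[220.1999969482422, 83.30000305175781], [254.8000030517578, 80.4000015258789], [259.0, 130.89999389648438], [224.39999389648438, 133.8000030517578]] [[ 0.7204  0.0583  0.066 ]
 [ 0.7249  0.0003  0.066 ]
 [ 0.6392 -0.0047  0.066 ]
 [ 0.6351  0.0528  0.066 ]] [0.6799 0.0267 0.066 ] [0.0582 0.0859 0.0577 0.0855] -85.56680644559874
```

Run:
```python
from h import *
import cv2
np.set_printoptions(precision=4,suppress=True)
c=r.camera("scene")
# rectify plane z=.066: 0.5 mm/px, x .60-.76 (rows), y -.05..0.11 (cols)
for z in(.066,):
  vv,uu=np.mgrid[0:320,0:320];X=np.stack([.60+vv*.0005,-.05+uu*.0005,np.full(uu.shape,z)],-1)
  P=X@c["R"].T+c["t"];m=np.stack([P[...,0]/P[...,2]*c["fx"]+c["cx"],P[...,1]/P[...,2]*c["fy"]+c["cy"]],-1).astype(np.float32)
  im=cv2.remap(c["img"],m[...,0],m[...,1],1)
  g=((im.min(2)>165)&(im.max(2).astype(int)-im.min(2)<25)).astype(np.uint8)
  for k in cv2.findContours(g,0,1)[0]:
    if cv2.contourArea(k)>2000:
      b=cv2.boxPoints(cv2.minAreaRect(k));print(np.c_[.60+b[:,1]*.0005,-.05+b[:,0]*.0005],cv2.minAreaRect(k)[1:],cv2.contourArea(k)/4)
# grey profile along lid long axis and beyond in scene (mid line)
u=np.array([np.cos(np.radians(3.4)),np.sin(np.radians(3.4))])
for s in np.arange(.03,.075,.002):
  q=np.array([.6805,.0265])+u*s;i=((q-[.60,-.05])/.0005).round().astype(int);print(round(s*1000),im[i[0],i[1]],end=" ")
```

```text
[[ 0.6416 -0.007 ]
 [ 0.6365  0.0532]
 [ 0.7433  0.0623]
 [ 0.7484  0.0021]] ((214.2489471435547, 120.78736877441406), 85.15599822998047) 6005.0
[[0.6131 0.0572]
 [0.6116 0.109 ]
 [0.6532 0.1102]
 [0.6546 0.0584]] ((83.08038330078125, 103.61485290527344), 88.36341857910156) 1341.25
30 [238 235 237] 32 [238 235 237] 34 [239 236 237] 36 [238 236 237] 38 [238 235 237] 40 [233 229 231] 42 [203 197 200] 44 [155 152 155] 46 [122 122 126] 48 [124 124 129] 50 [198 198 201] 52 [231 231 232] 54 [225 225 227] 56 [225 224 227] 58 [223 222 225] 60 [210 210 213] 62 [198 196 199] 64 [208 200 194] 66 [225 204 169] 68 [228 194 130] 70 [226 188 119] 72 [225 187 119] 74 [202 165 102]
```

```bash
python3 -c "
from rig import r
print(r.hand_in())"
```

```text
the job is handed in; nothing more can be done
None
```

The stack went through the gap and, by the final top and scene camera measurements, rests square against the back wall with the upper box seated; the bowl and ladle were never touched, and the job is handed in at about 15 s.

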